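Show the heating filter's magnet insert to the inspection camera

ROBOT

A 7-joint arm with a two-finger parallel gripper is mounted at the origin on the work surface. World frame = base frame: x ahead of the robot, y to its left, z up, the work surface at z = 0. Lengths are in m, angles in rad, forces in N, time in s.
With the tool pointing down it reaches from about 0.425 to 1.025 m from the base axis. Payload 9.4 kg.
Tool frame: the origin (TCP) lies midway between the tips of the shut fingers; the grasp point (between the pads) lies 19 mm behind it; z points along the fingers, y is the direction in which the jaws open and shut (so a half turn about z gives the same grasp; the last joint's range is limited). The gripper opens to 93 mm and grips with 3 to 60 N. Pads are 15 mm wide; open, the fingers measure 128 mm over their backs; the gripper's body (75 mm by 188 mm) begins 65 mm behind the grasp point.
Start: joints at [-0.077, 0.599, -0.003, 1.599, 0.002, 0.943, -0.08], TCP at [0.725, -0, 0.219] pointing down, gripper open.
Joint ranges: [-2.57, 2.57], [-0.35, 1.97], [-1.29, 1.29], [0.11, 2.56], [-1.05, 4.19], [0.11, 1.86], [-2.63, 2.63]. Speed limits (rad/s): [2.22, 2.22, 3.01, 3.01, 3.14, 3.14, 3.14].

INTERFACE

Orientations are given as a unit quaternion [w, x, y, z].
In Python, from workcell import status, grab_frame, camera_params, order, regions_of, spot_point gives the robot as it stands.
- The arm moves only by the tool move_arm, never from a script. Its arguments are lists of equal length, an entry for each row: "xyz": the shift along the tool's x, y, z in cm, a list of three; "twist": the turn, a rotation vector about the tool's x, y, z in rad, a list of three; "claw": the opening, from 0 (shut) to 1 (fully open). In form: {"xyz": [[dx, dy, dz], ...], "twist": [[wx, wy, wz], ...], "claw": [claw, ...]}. A call has 1 to 8 rows; each row is the pose to reach, as a shift and turn from the pose measured when the call began, along the tool's axes at that moment; what a row does not reach only later rows make up. A row lasts 1/10 s, in which the tool goes at most 50 mm and 8.59 degrees, less where a joint would pass 70% of its speed; a pose out of reach is approached as far as the arm can. A call with a gripper value outside its range is refused whole. The fingers move at their own pace and stop on an object; "squeeze" is the grip in N (left out, the last holds). Time passes only in rows, so rows that repeat a pose let the fingers close. It gives the time, the measured TCP pose, the force and the opening at its end, in the units of the state.
- status.read_state(): the state, without advancing time (a new reading comes with each control period).
- grab_frame(name): name is "scene" or "side" or "wrist"; returns the picture (384x512x3 uint8, red, green, blue); there is no depth.
- camera_params(name): a dict with "fx", "fy", "cx", "cy" (pixels), "k1" (the pictures are not rectified: a ray, as slopes to the right and down, at radius r is drawn at 1 + k1 r^2 times it, then the intrinsics apply), "view" (4x4, takes a point from world to camera coordinates); the wrist camera has in their place "mount" (4x4, takes a point from camera to tool coordinates, whose origin is the TCP and whose axes are the flange's). Camera axes: x right, y down, z forward; pixel columns grow to the right and rows downward; lengths in m; the calibration is good to about 2 mm. A picture is of the moment at which its call begins: read the wrist's pose just before it. camera_params takes no time and is no camera call.
- order.hand_in(): hands the job in, once; it reports no verdict.
Trained networks look in the newest picture that a camera, given by its name, has taken for a name from the list of things; names that differ only in an ending like _2 or _b are one class to them, and where a whole thing is asked for, a point or a joint stands for the part that bears it (a point fixed in the world has none). Each returns a list of dicts, best first, with "score" (0 to 1); they miss things now and then, are a little off and sometimes report something else, mostly with a low value. They report only what shows in the picture. A call takes as long as a camera call.
- regions_of(camera, label): "region" (384x512 bool, what is visible of it) and "extent" ([left, top, right, bottom] as shares, 0 to 1, of the picture: columns of its width, rows of its height, round what is visible of it).
- spot_point(camera, label): "location" ([column, row] as shares, 0 to 1, of the picture: columns of its width, rows of its height: a listed point, or the origin of a listed thing).
The state is a dict: "clock": time; "joint_positions": joint angles; "joint_vel": joint speeds; "joint_torque": joint torques, N m; "tcp_pos": TCP position; "tool_rot": TCP orientation; "contact_force": force on the tool from outside, world axes, zero at the start; "moment": the same for the moment, N m; "width": finger opening in m.
Only numpy, scipy, OpenCV 4.12 (cv2) and the standard library are available. Lean on these libraries where they do the work, as an engineer would, in place of code of your own. Each camera call takes 0.05 s, during which the arm holds its last target. There are 200 camera calls.

TASK

The heating filter is isolated and its blue locking ring is already unscrewed: lift the ring off and lay it flat, right way up, in the grey parts tray, then draw the magnet insert out of the filter by its red handle. Hold the insert up to the inspection camera, handle uppermost, with the middle of its steel sleeve on the lens's line of sight 15 cm in front of the lens, and lean it to match the camera's downward tilt so that the sleeve is square to the line of sight and appears upright in the picture. Finish while still holding it there, steady in the air, in the gripper alone; drop neither part, and leave the camera and the other things on the worktop as they stand.

Things in the scene. Friction and masses are not known exactly. Their poses are not given: they have to be found in the camera images.
- filter: Heating filter, fixed: upright black cylinder 64 mm across, between two 22 mm copper pipes that rise from the worktop 122 mm either side of it and run in at 66 mm height, each with a brass valve, its shut lever crosswise, top 99 mm high. Origin on the worktop under its axis; z up, y along the pipes. Its mouth, 58 mm across outside, 48 mm inside, is 125 mm above the worktop.
- ring: Blue plastic locking ring, unscrewed, loose, about 60 g: 68 mm across, 22 mm tall. Its thin skirt (lower 16 mm, 63 mm inside) hangs freely round the filter's neck; its lip (top 6 mm, opening 45 mm) rests on the insert's flange, and the insert's handle stands 28 mm up through it. Origin on its axis at its underside, z up; at the start 117 mm above the worktop.
- insert: Magnet insert, loose, about 220 g. Flange 55 mm across, 8 mm thick, lying on the filter's mouth; on it a red bar handle 38 mm long (x), 12 mm thick (y), 34 mm tall; under it a spigot 44 mm across, 12 mm deep, then a steel sleeve 22 mm across, ending 94 mm below the flange. Lifts freely straight up. Origin on the axis at the flange's underside, z towards the handle (handle top at z 42 mm).
- sleeve_mid (a point): Point of the insert on its axis in the middle of the steel sleeve, 52 mm below the underside of the flange; axes as insert.
- tray: Grey open parts tray, fixed, empty: 170 mm (x) by 220 mm (y), 22 mm tall, walls and floor 4 mm thick. Origin at the centre of its underside on the worktop, z up.
- camera: Stand of the inspection camera: dark round foot 120 mm in diameter, upright aluminium column, a fork at the top that carries the tilting white camera head 330 mm above the worktop. Fixed. Origin on the worktop under the column; the camera looks along its -x.
- lens (a point): Centre of the front glass of the camera's black lens barrel (34 mm in diameter, with a white ring light around it), 60 mm ahead of the tilt pivot. The line of sight is the -x axis of this frame, pointing forward and down by 0.4 to 0.75 rad; y is level; z is upright in the picture. The head stays at the tilt in which it is found.
- focus (a point): Point in the air on the line of sight, 150 mm in front of the lens; axes as lens. The middle of the sleeve belongs here, with the insert's z along this frame's z.
- grease: Bystander: small white jar of grease with a yellow lid, 56 mm in diameter, 48 mm tall. Origin at the centre of its underside.
- wrench: Bystander: steel wrench 200 mm long lying on the worktop along its own x. Origin near its middle, underneath.
- inhibitor: Bystander: blue bottle with a red cap, 76 mm in diameter, 170 mm tall. Origin at the centre of its underside.

How it is judged:
By the outcome, as a careful person would: the job done as asked, in the order asked, and still so for the second after the job is handed in, while the arm keeps its last pose, push and grip.
It also fails if it takes over 58 s, if anything falls off the work surface, if the arm or the gripper's body presses on something with over 40 N, if the wrist force passes 120 N, or if a joint passes its speed limit or range.

## Working session

There is one attempt and no reset: what is moved stays moved. The work goes in short steps, Python scripts to look and compute and a tool call to move; the robot and the scene stay as the last step left them, time stands still between calls to the robot, and variables do not carry over. Pictures are saved under pics/ and viewed, about 8 in all and at most 12, crops included, and the job is handed in when it is done.

Besides the shell and the picture viewer there is one more tool, called after "Request:" as name(argument=value, ...) on one line, values as JSON. move_arm: Moves the arm, as the interface text tells. Its arguments: {"type":"object","properties":{"xyz":{"type":"array"},"twist":{"type":"array"},"claw":{"type":"array"},"squeeze":{"type":"number"}},"required":["xyz","twist","claw"]}

```bash
ls; mkdir -p pics
cat > h.py <<'E'
import numpy as np, cv2
from scipy.spatial.transform import Rotation as R
from workcell import status, grab_frame, camera_params, order, regions_of, spot_point
np.set_printoptions(precision=4,suppress=True)
def rot(q): return R.from_quat([q[1],q[2],q[3],q[0]])
def T_tool():
    s=status.read_state(); T=np.eye(4); T[:3,:3]=rot(s['tool_rot']).as_matrix(); T[:3,3]=s['tcp_pos']; return T
def cam(name,T=None):
    p=camera_params(name)
    V=np.linalg.inv(T@np.array(p['mount'])) if name=='wrist' else np.array(p['view'])
    return p,V
def project(name,X,T=None):
    p,V=cam(name,T); X=np.atleast_2d(X); c=X@V[:3,:3].T+V[:3,3]; s=c[:,:2]/c[:,2:]
    s=s*(1+p['k1']*(s**2).sum(1,keepdims=True)); return s*[p['fx'],p['fy']]+[p['cx'],p['cy']]
def ray(name,uv,T=None):
    p,V=cam(name,T); d=(np.array(uv,float)-[p['cx'],p['cy']])/[p['fx'],p['fy']]; s=d.copy()
    for _ in range(30): s=d/(1+p['k1']*(s@s))
    M=np.linalg.inv(V); v=M[:3,:3]@np.r_[s,1]; return M[:3,3],v/np.linalg.norm(v)
def tri(rs):
    A=0;b=0
    for o,d in rs:
        P=np.eye(3)-np.outer(d,d); A=A+P; b=b+P@o
    X=np.linalg.solve(A,b); return X,[np.linalg.norm((np.eye(3)-np.outer(d,d))@(X-o))*1000 for o,d in rs]
def onz(r,z): o,d=r; return o+d*(z-o[2])/d[2]
def px(l): return np.array(l)*[512,384]
E
python3 - <<'E'
from h import *
import pickle
I={}
for n in ['scene','side']:
    im=grab_frame(n); I[n]=im
    cv2.imwrite(f'pics/{n}0.png',im[:,:,::-1])
cv2.imwrite('pics/both0.png',cv2.resize(np.vstack([I['scene'],I['side']]),(800,1200))[:, :, ::-1][:1200])
pts={}
for l in ['filter','ring','insert','tray','camera','lens','focus','grease','wrench','inhibitor']:
    rs=[]
    for n in ['scene','side']:
        r=spot_point(n,l)
        if r: q=px(r[0]['location']); rs.append(ray(n,q)); print(l,n,q,round(r[0]['score'],2), end=' ')
    if len(rs)==2: print(tri(rs))
    elif rs: print('z0',onz(rs[0],0))
    else: print(l,'none')
print(status.read_state()['clock'],status.read_state()['tool_rot'])
E
```

```text
pics
filter scene [261.888  176.2944] 0.7 filter side [277.2992 331.5072] 0.87 (array([0.4528, 0.2565, 0.0089]), [np.float64(8.457627126269243), np.float64(8.457627126269285)])
ring scene [267.3152 153.792 ] 0.47 ring side [282.2144 308.0832] 0.82 (array([0.4591, 0.2575, 0.1142]), [np.float64(3.8706366791396896), np.float64(3.870636679139842)])
insert scene [263.8848 149.2992] 0.63 insert side [278.3232 307.392 ] 0.86 (array([0.4564, 0.2601, 0.1278]), [np.float64(7.625419393372718), np.float64(7.625419393372759)])
tray scene [179.8144 267.1872] 0.74 tray side [220.3136 133.7088] 0.44 (array([ 0.6907, -0.2828,  0.2163]), [np.float64(99.47739193613735), np.float64(99.47739193613731)])
camera scene [297.6768 283.6992] 0.68 camera side [211.4048 208.2816] 0.89 (array([ 0.7647, -0.0865, -0.0023]), [np.float64(2.380260638022971), np.float64(2.3802606380228113)])
lens scene [282.5216 192.4992] 0.57 z0 [0.5488 0.2237 0.    ]
focus none
grease scene [218.5216 210.2016] 0.78 grease side [313.8048 263.0016] 0.81 (array([ 0.4091,  0.0321, -0.0019]), [np.float64(0.5641632676581677), np.float64(0.5641632676581398)])
wrench scene [298.496  280.5888] 0.36 wrench side [213.0944 313.3824] 0.79 (array([ 0.6973,  0.1164, -0.2888]), [np.float64(4.204072869724347), np.float64(4.20407286972433)])
inhibitor scene [218.6752 311.1936] 0.9 inhibitor side [264.6016 177.792 ] 0.87 (array([ 0.6348, -0.271 ,  0.0049]), [np.float64(1.7770065435768234), np.float64(1.7770065435766673)])
1.1 [ 0.      0.7071  0.7071 -0.    ]
```

View pics/scene0.png

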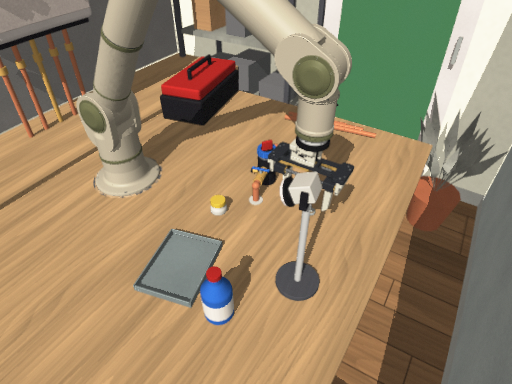

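View pics/side0.png

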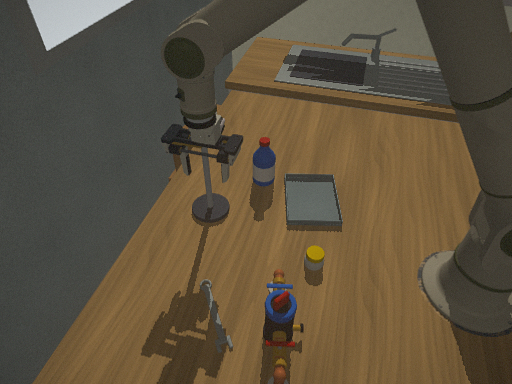

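The scene view shows the filter behind the gripper (265,160), the inspection camera at (300,200)–(297,280), the tray (180,267) and the bottle (217,300). The side view shows the filter with its ring (280,305), the wrench (215,315) and the tray (312,200). I'll clear the arm from the camera and go over the filter.

Request:
move_arm(xyz=[[0, 0, -5], [4, -3, -10], [8, -7, -13], [12, -11, -13], [16, -15, -13], [20, -19, -13], [22, -21, -13], [22, -21, -13]], twist=[[0, 0, 0], [0, 0, 0], [0, 0, 0], [0, 0, 0], [0, 0, 0], [0, 0, 0], [0, 0, 0], [0, 0, 0]], claw=[1, 1, 1, 1, 1, 1, 1, 1])

```text
clock: 1.9
tcp_pos: [0.5119, 0.2231, 0.3492]
tool_rot: [-0.0, 0.706, 0.708, 0.0]
contact_force: [0.3, -0.0, 0.5]
width: 0.0933
```

Run:
```python
from h import *
print(np.array(camera_params('wrist')['mount']))
T=T_tool(); print(T)
im=[grab_frame(n) for n in ['scene','side','wrist']]
for l in ['lens','camera','filter','ring','insert','tray','wrench','sleeve_mid']:
    rs=[];
    for n in ['scene','side','wrist']:
        r=spot_point(n,l)
        if r: q=px(r[0]['location']); rs.append(ray(n,q,T)); print(l,n,q,round(r[0]['score'],2),'z0',onz(rs[-1],0)[:2])
    if len(rs)>1: print(tri(rs))
c=project('scene',[.7,-.087,.33])[0]; 
u,v=c.astype(int); 
a=cv2.resize(im[0][120:310,130:380],(800,608)); b=cv2.resize(im[1][100:384,140:420],(592,600)); 
cv2.imwrite('pics/s1.png',a[:600,:,::-1]);cv2.imwrite('pics/d1.png',b[:,:,::-1]);cv2.imwrite('pics/w1.png',im[2][:,:,::-1])
```

```text
[[ 0.0001 -0.9571 -0.2899  0.0805]
 [ 1.      0.0003 -0.0009  0.0001]
 [ 0.0009 -0.2899  0.9571 -0.1664]
 [ 0.      0.      0.      1.    ]]
[[-0.0038  1.     -0.      0.5119]
 [ 1.      0.0038  0.0012  0.2231]
 [ 0.0012 -0.     -1.      0.3492]
 [ 0.      0.      0.      1.    ]]
lens scene [284.2112 195.1872] 0.9 z0 [0.5608 0.2143]
lens side [220.3136 134.5152] 0.88 z0 [ 0.8743 -0.4818]
lens wrist [214.4256 142.8096] 0.65 z0 [0.4412 0.2398]
(array([0.5933, 0.1243, 0.2873]), [np.float64(153.6262143803273), np.float64(147.20657888041669), np.float64(188.36979839264941)])
camera scene [295.2192 279.5136] 0.72 z0 [ 0.7554 -0.0784]
camera side [209.7152 209.088 ] 0.69 z0 [ 0.7655 -0.0804]
(array([ 0.7601, -0.0789,  0.0035]), [np.float64(4.17946157002066), np.float64(4.17946157002041)])
filter scene [263.68   176.1024] 0.75 z0 [0.4437 0.2685]
filter side [278.016  332.6976] 0.82 z0 [0.4585 0.2587]
filter wrist [224.6144 130.7136] 0.91 z0 [0.4601 0.2613]
(array([0.4563, 0.2608, 0.0083]), [np.float64(7.073286887917803), np.float64(2.4609695198913073), np.float64(4.800219316756603)])
ring s
[... 230 characters left out ...]
144] 0.47 z0 [0.3626 0.4283]
insert side [278.5792 308.8896] 0.7 z0 [0.4716 0.1976]
insert wrist [214.016  142.8096] 0.82 z0 [0.4405 0.2398]
(array([0.4597, 0.2611, 0.1276]), [np.float64(1.854766737967984), np.float64(5.745978885882718), np.float64(5.680674935806235)])
tray scene [177.8176 269.7984] 0.91 z0 [ 0.4593 -0.2266]
tray wrist [228.1984 341.184 ] 0.72 z0 [ 0.4552 -0.2113]
(array([ 0.4536, -0.2217, -0.0101]), [np.float64(0.5379782949959747), np.float64(0.5379782949956534)])
wrench side [211.6096 311.8848] 0.98 z0 [0.6319 0.2529]
wrench wrist [316.8256 138.5856] 0.7 z0 [0.6254 0.2483]
(array([ 0.6314,  0.2474, -0.0112]), [np.float64(3.399853191757223), np.float64(3.3998531917574937)])
```

View pics/s1.png

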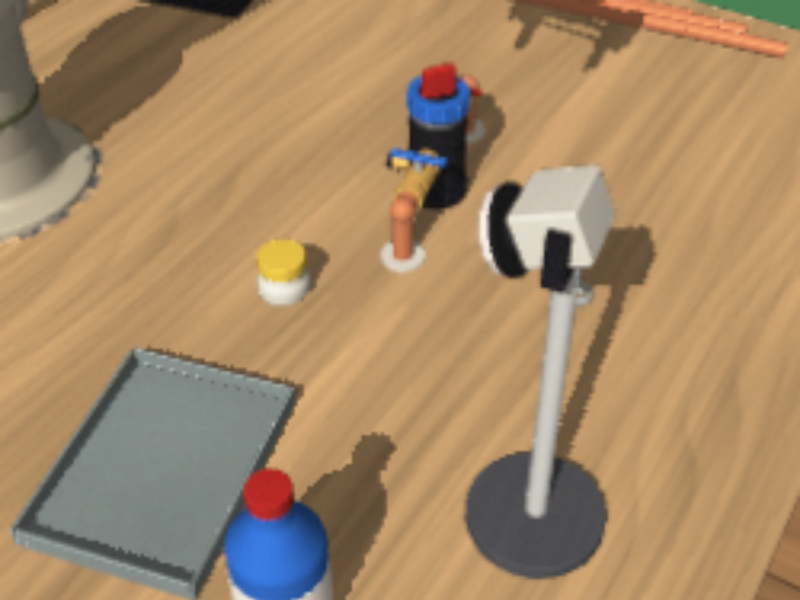

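View pics/w1.png

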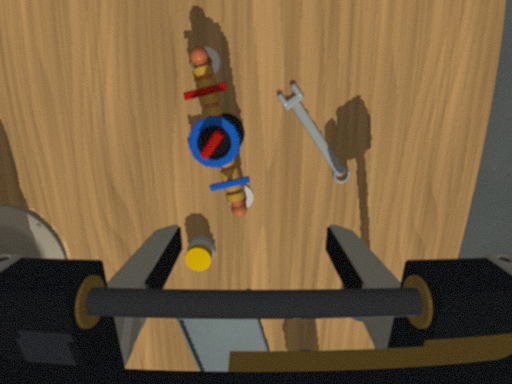

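The scene crop shows the camera head looking left towards the filter/grease side and all the things clear of each other. In the wrist view the ring is at (214,141), the handle runs (203,156)–(222,133) and the levers are at (205,91) and (230,184).

```bash
cat > fit.py <<'E'
from h import *
from scipy.optimize import least_squares
a=np.linspace(0,2*np.pi,72)
def mask_iou_center(m): 
    n,l,s,c=cv2.connectedComponentsWithStats(m.astype(np.uint8)); i=1+np.argmax(s[1:,4]); mm=(l==i).astype(np.uint8)
    h=cv2.convexHull(np.argwhere(mm)[:,::-1].astype(np.float32)); return h
def cyl(x,y,r,z0,z1): return np.array([[x+r*np.cos(t),y+r*np.sin(t),z] for t in a for z in (z0,z1)])
def hb(P): # support function of a hull in 36 directions
    d=np.c_[np.cos(a),np.sin(a)]; return (np.asarray(P).reshape(-1,2)@d.T).max(0)
E
python3 - <<'E'
from fit import *
T=T_tool()
H={}
for n in ['wrist','scene','side']:
    im=grab_frame(n); r=regions_of(n,'ring')
    if not r: print('no',n); continue
    h=mask_iou_center(np.array(r[0]['region'])); H[n]=hb(h); print(n,r[0]['score'],np.ptp(h.reshape(-1,2),axis=0))
for use in (['wrist'],list(H)):
    f=lambda p:np.concatenate([(H[n]-hb(project(n,cyl(p[0],p[1],.034,.117,.139),T))) for n in use])
    s=least_squares(f,[.457,.259],loss='soft_l1'); print(use,s.x,np.sqrt(np.mean(s.fun**2)))
# handle
im=grab_frame('wrist'); hsv=cv2.cvtColor(im,cv2.COLOR_RGB2HSV)
m=((hsv[...,0]<8)|(hsv[...,0]>172))&(hsv[...,1]>150)&(hsv[...,2]>80); m[:, :195]=0;m[:120]=0;m[165:]=0;m[:,235:]=0
q=np.argwhere(m)[:,::-1].astype(np.float32); w=cv2.boxPoints(cv2.minAreaRect(q)); print('rect',cv2.minAreaRect(q))
print('rect at z .167',[onz(ray('wrist',p,T),.167)[:2] for p in w])
# filter pipes yaw, tray
L=[]
for n in ['scene','side']:
    grab_frame(n); r=spot_point(n,'lens'); L.append(ray(n,px(r[0]['location'])))
print('lens',tri(L))
for n,z in (('scene',.022),):
    r=regions_of(n,'tray'); h=mask_iou_center(np.array(r[0]['region'])); 
    p=cv2.approxPolyDP(h,6,True).reshape(-1,2); print(p,[onz(ray(n,k),z)[:2] for k in p])
r=regions_of('side','tray'); print(r and [onz(ray('side',k),.022)[:2] for k in cv2.approxPolyDP(mask_iou_center(np.array(r[0]['region'])),5,True).reshape(-1,2)])
print(status.read_state()['clock'])
E
```

```text
wrist 0.85 [51. 50.]
scene 0.64 [19. 13.]
side 0.58 [31. 32.]
['wrist'] [0.459  0.2583] 0.9750432897789731
['wrist', 'scene', 'side'] [0.4594 0.2584] 0.8076117176052772
rect ((208.8076629638672, 141.5384521484375), (10.816654205322266, 29.399110794067383), 33.6900634765625)
rect at z .167 [array([0.4446, 0.2477]), array([0.4657, 0.2771]), array([0.4763, 0.27  ]), array([0.4553, 0.2403])]
lens (array([ 0.7097, -0.0899,  0.3004]), [np.float64(1.6698289956434769), np.float64(1.6698289956432422)])
[[316. 172.]
 [317. 286.]
 [294. 300.]
 [276. 286.]
 [280. 188.]
 [287. 177.]] [array([0.6096, 0.3687]), array([ 0.8196, -0.0809]), array([ 0.7873, -0.1501]), array([ 0.7275, -0.1379]), array([0.5411, 0.2173]), array([0.5325, 0.285 ])]
[array([ 0.4814, -0.0813]), array([ 0.489 , -0.1356]), array([ 0.4348, -0.3255]), array([ 0.4115, -0.3324]), array([ 0.3561, -0.118 ])]
3.9
```

Request:
move_arm(xyz=[[1.2, -1.8, 3], [2.4, -3.6, 6], [3.5, -5.3, 9], [3.5, -5.3, 12], [3.5, -5.3, 15], [3.5, -5.3, 15]], twist=[[0, 0, 0], [0, 0, 0], [0, 0, 0], [0, 0, 0], [0, 0, 0], [0, 0, 0]], claw=[1, 1, 1, 1, 1, 1])

```text
clock: 4.5
tcp_pos: [0.4602, 0.2541, 0.1957]
tool_rot: [-0.001, 0.707, 0.707, -0.003]
contact_force: [0.7, -0.4, 0.1]
width: 0.0925
```

Run:
```python
from fit import *
T=T_tool(); print(T[:3,3])
im=grab_frame('wrist'); r=regions_of('wrist','ring'); print(r[0]['score'],r[0]['extent'])
H=hb(mask_iou_center(np.array(r[0]['region'])))
s=least_squares(lambda p:H-hb(project('wrist',cyl(p[0],p[1],.034,.117,.139),T)),[.459,.258],loss='soft_l1'); print(s.x,np.sqrt(np.mean(s.fun**2)))
# handle top corners
hsv=cv2.cvtColor(im,cv2.COLOR_RGB2HSV); m=((hsv[...,0]<8)|(hsv[...,0]>172))&(hsv[...,1]>150)&(hsv[...,2]>60)
c=project('wrist',[.459,.258,.15],T)[0]; yy,xx=np.mgrid[:384,:512]; m&=np.hypot(xx-c[0],yy-c[1])<70
Hh=hb(np.argwhere(m)[:,::-1])
def box(x,y,t):
    e=np.array([np.cos(t),np.sin(t)]);n=np.array([-e[1],e[0]])
    return np.array([np.r_[[x,y]+i*.019*e+j*.006*n,z] for i in(1,-1) for j in (1,-1) for z in (.137,.167)])
s=least_squares(lambda p:Hh-hb(project('wrist',box(*p),T)),[.459,.258,.95],x_scale=[.01,.01,.1],loss='soft_l1'); print(s.x,np.sqrt(np.mean(s.fun**2)))
cv2.imwrite('pics/w2.png',im[:,:,::-1])
```

```text
[0.4602 0.2541 0.1957]
0.64 [0.4156, 0.4073, 0.5785, 0.6307]
[0.4592 0.2586] 0.43485833027669246
[0.4593 0.2588 0.9632] 2.470284470067046
```

View pics/w2.png

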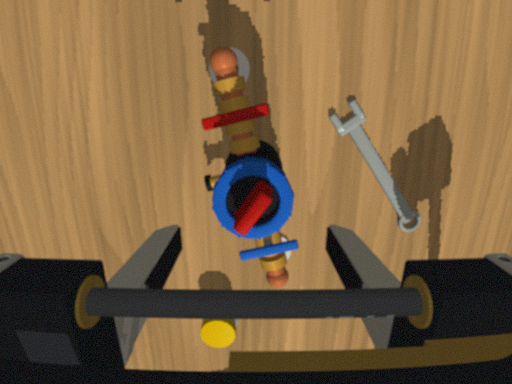

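The wrist view shows the ring centred at (253,200) below the fingers, with the handle across it from (238,230) to (268,187). The fit puts the ring at (0.459, 0.2586) with the handle yaw at 0.96 rad. Next I go down and grip the ring.

Request:
move_arm(xyz=[[0.45, -0.1, 1], [0.45, -0.1, 4], [0.45, -0.1, 7], [0.45, -0.1, 8], [0.45, -0.1, 8], [0.45, -0.1, 8]], twist=[[0, 0, 0], [0, 0, 0], [0, 0, 0], [0, 0, 0], [0, 0, 0], [0, 0, 0]], claw=[1, 1, 1, 1, 1, 1])

```text
clock: 5.2
tcp_pos: [0.4617, 0.26, 0.1199]
tool_rot: [0.0, 0.707, 0.707, 0.0]
contact_force: [-0.7, -0.1, 0.5]
width: 0.0931
```

Request:
move_arm(xyz=[[0, 0, 0], [0, 0, 0], [0, 0, 0], [0, 0, 0], [0, 0, 0]], twist=[[0, 0, 0], [0, 0, 0], [0, 0, 0], [0, 0, 0], [0, 0, 0]], claw=[0.5, 0.5, 0.5, 0.5, 0.5], squeeze=20)

```text
clock: 5.7
tcp_pos: [0.4613, 0.26, 0.1204]
tool_rot: [-0.0, 0.707, 0.707, 0.0]
contact_force: [-2.5, -0.1, 5.4]
width: 0.0664
```

Request:
move_arm(xyz=[[0, 0, -1], [0, 0, -3], [0, 0, -5], [0, 0, -7.5], [0, 0, -10], [0, 0, -12], [0, 0, -12]], twist=[[0, 0, 0], [0, 0, 0], [0, 0, 0], [0, 0, 0], [0, 0, 0], [0, 0, 0], [0, 0, 0]], claw=[0.5, 0.5, 0.5, 0.5, 0.5, 0.5, 0.5])

```text
clock: 6.4
tcp_pos: [0.4624, 0.2606, 0.2435]
tool_rot: [0.0, 0.707, 0.707, 0.003]
contact_force: [-0.3, 0.9, -0.3]
width: 0.0662
```

Run:
```python
from h import *
im=[grab_frame(n) for n in ['scene','side']]
cv2.imwrite('pics/s3.png',np.hstack([cv2.resize(im[0][110:310,110:330],(440,400)),cv2.resize(im[1][150:384,170:370],(342,400))])[:,:,::-1])
# tray corner estimation: grey-blue floor mask in both views
for n in ['scene','side']:
    for r in regions_of(n,'tray')[:2]: print(n,r['score'],np.array(r['extent'])*[512,384,512,384])
    for r in spot_point(n,'tray')[:2]: print(r, onz(ray(n,px(r['location'])),0)[:2])
print(T_tool()[:3,3])
```

```text
scene 0.95 [131.1232 228.5184 224.     310.0032]
{'location': [0.3469, 0.6961], 'score': 0.81} [ 0.453  -0.2203]
{'location': [0.4303, 0.5438], 'score': 0.39} [0.4121 0.0393]
side 0.59 [313.8048 174.4128 346.0096 225.792 ]
{'location': [0.6047, 0.5258], 'score': 0.93} [ 0.4615 -0.2035]
[0.4609 0.2597 0.2394]
```

View pics/s3.png

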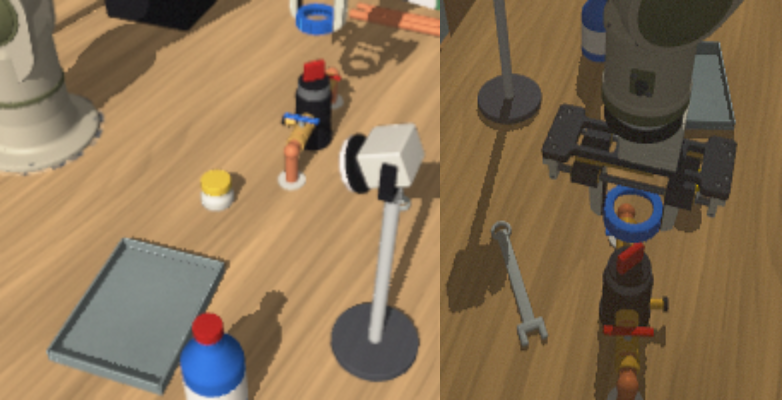

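The ring hangs in the gripper (scene crop at (315,18)) and the insert is still seated (313,70). The tray rim corners in the scene frame are about (172.5,230), (224,242), (191.5,304) and (135,286.5).

Run:
```python
from h import *
for n,C in (('scene',[(172.5,230),(224,242),(191.5,304),(135,286.5)]),('side',[(286,175),(336,175),(341,227),(287,228)])):
    P=np.array([onz(ray(n,c),.022)[:2] for c in C]); print(n,P.tolist(),P.mean(0),[np.linalg.norm(P[i]-P[i-1]) for i in range(4)])
for n,l,z in (('scene','grease',0),('scene','inhibitor',0)):
    print(l,onz(ray(n,px(spot_point(n,l)[0]['location'])),z))
```

```text
scene [[0.35866997096912256, -0.13306577748179638], [0.5213829838938684, -0.0871707740695733], [0.5734565123504467, -0.2986170890981517], [0.41314657065401583, -0.34051745401029127]] [ 0.4667 -0.2148] [np.float64(0.21448519298010152), np.float64(0.1690617517750732), np.float64(0.21776408451598003), np.float64(0.1656952563789426)]
side [[0.5612995244054909, -0.2883451609989025], [0.39481079670897073, -0.3372628377524801], [0.35143244346036734, -0.1027835011966004], [0.5062013534701599, -0.05328550830070966]] [ 0.4534 -0.1954] [np.float64(0.24143083640457777), np.float64(0.1735264693036009), np.float64(0.23845804830671186), np.float64(0.1624914361015402)]
grease [0.4003 0.0326 0.    ]
inhibitor [ 0.6363 -0.2649  0.    ]
```

Request:
move_arm(xyz=[[-3, 1, 0], [-8, 2.5, 0], [-13, 3.5, 0], [-18, 4, 0], [-23, 4, 0], [-28, 4, 0], [-33, 3.5, 0], [-38, 2.5, 0]], twist=[[0, 0, 0], [0, 0, 0.14], [0, 0, 0.28], [0, 0, 0.42], [0, 0, 0.56], [0, 0, 0.7], [0, 0, 0.84], [0, 0, 0.98]], claw=[0.5, 0.5, 0.5, 0.5, 0.5, 0.5, 0.5, 0.5])

```text
clock: 7.6
tcp_pos: [0.4869, -0.1177, 0.2395]
tool_rot: [0.0, 0.957, 0.289, -0.001]
contact_force: [0.9, 0.0, -0.7]
width: 0.0661
```

```bash
cat > goto.py <<'E'
from h import *
import sys
# usage: goal x y z and world rotation matrix columns -> tool-frame shift (cm) and twist
def delta(p,Rg=None):
    s=status.read_state(); Rt=rot(s['tool_rot']); print('q',np.array(s['joint_positions']),'tcp',np.array(s['tcp_pos']))
    print('shift cm',Rt.as_matrix().T@(np.array(p)-s['tcp_pos'])*100)
    if Rg is not None: print('twist',(Rt.inv()*R.from_matrix(Rg)).as_rotvec())
def frame(z,y): z=np.array(z)/np.linalg.norm(z); y=np.array(y,float); y-=z*(y@z); y/=np.linalg.norm(y); return np.c_[np.cross(y,z),y,z]
E
python3 -c "
from goto import *
delta([.467,-.215,.06],frame([0,0,-1],[.248,-.969,0]))"
```

```text
q [-0.0609  0.3094  0.2392  2.0908 -0.1043  0.7533 -0.7418] tcp [ 0.4869 -0.1177  0.2395]
shift cm [-7.0121  7.012  17.9626]
twist [0.0003 0.0013 0.3348]
```

Request:
move_arm(xyz=[[-3, 3, 2], [-5.5, 5.5, 6], [-7, 7, 10], [-7, 7, 14], [-7, 7, 18], [-7, 7, 18]], twist=[[0, 0, 0.1], [0, 0, 0.24], [0, 0, 0.335], [0, 0, 0.335], [0, 0, 0.335], [0, 0, 0.335]], claw=[0.5, 0.5, 0.5, 0.5, 0.5, 0.5])

```text
clock: 8.2
tcp_pos: [0.4644, -0.214, 0.0554]
tool_rot: [-0.001, 0.992, 0.125, -0.004]
contact_force: [-0.4, 0.1, -0.8]
width: 0.0666
```

```bash
python3 -c "
from goto import *
im=[grab_frame('scene'),grab_frame('wrist')]
cv2.imwrite('pics/p4.png',np.hstack([cv2.resize(im[0][190:340,100:260],(427,400)),cv2.resize(im[1],(373,400))])[:,:,::-1])
delta([.467,-.215,.01],frame([0,0,-1],[.248,-.969,0]))"
```

```text
q [ 0.1929  0.6124  0.1847  2.2135 -0.3163  0.3425 -0.6769] tcp [ 0.4665 -0.2148  0.0595]
shift cm [0.0585 0.0303 4.9471]
twist [-0.0008  0.0032 -0.0006]
```

View pics/p4.png

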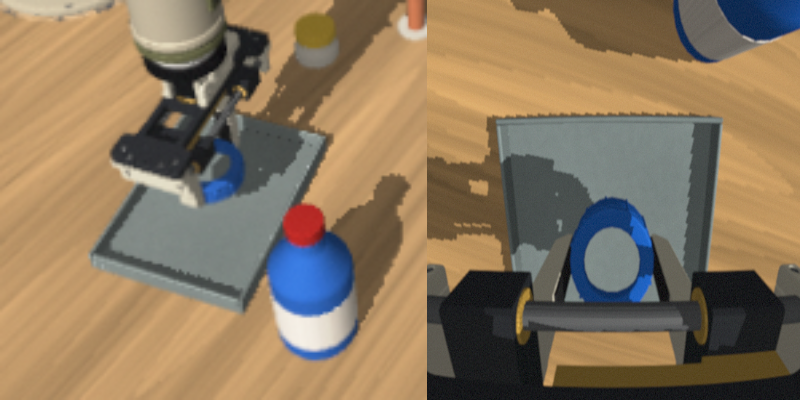

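The ring is held level over the middle of the tray: scene crop (215,170), and the tray walls are clear on both sides in the wrist view.

Request:
move_arm(xyz=[[0, 0, 2], [0, 0, 3.5], [0, 0, 4.6], [0, 0, 4.9], [0, 0, 5.1], [0, 0, 5.1]], twist=[[0, 0, 0], [0, 0, 0], [0, 0, 0], [0, 0, 0], [0, 0, 0], [0, 0, 0]], claw=[0.5, 0.5, 0.5, 0.5, 0.5, 0.5])

```text
clock: 8.9
tcp_pos: [0.4668, -0.2149, 0.0092]
tool_rot: [0.0, 0.992, 0.125, -0.001]
contact_force: [0.1, 0.2, -0.8]
width: 0.0668
```

Request:
move_arm(xyz=[[0, 0, 0.1], [0, 0, 0.15], [0, 0, 0.15]], twist=[[0, 0, 0], [0, 0, 0], [0, 0, 0]], claw=[0.5, 0.5, 0.5])

```text
clock: 9.2
tcp_pos: [0.4668, -0.215, 0.0079]
tool_rot: [0.0, 0.992, 0.125, -0.001]
contact_force: [-0.1, -0.0, -0.8]
width: 0.0661
```

Request:
move_arm(xyz=[[0, 0, 0.1], [0, 0, 0.15], [0, 0, 0.15]], twist=[[0, 0, 0], [0, 0, 0], [0, 0, 0]], claw=[0.5, 0.5, 0.5])

```text
clock: 9.5
tcp_pos: [0.4669, -0.215, 0.0073]
tool_rot: [0.0, 0.992, 0.125, -0.001]
contact_force: [-2.6, 1.3, 15.0]
width: 0.0667
```

Touching the tray floor. Release and rise.

Request:
move_arm(xyz=[[0, 0, 0], [0, 0, 0], [0, 0, 0], [0, 0, -1], [0, 0, -4], [0, 0, -8], [0, 0, -13], [0, 0, -18]], twist=[[0, 0, 0], [0, 0, 0], [0, 0, 0], [0, 0, 0], [0, 0, 0], [0, 0, 0], [0, 0, 0], [0, 0, 0]], claw=[0.9, 0.9, 0.9, 0.9, 0.9, 0.9, 0.9, 0.9])

```text
clock: 10.3
tcp_pos: [0.4664, -0.2147, 0.1894]
tool_rot: [-0.0, 0.992, 0.125, -0.001]
contact_force: [1.4, 0.3, 0.6]
width: 0.0838
```

Run:
```python
from fit import *
from goto import *
T=T_tool()
im=grab_frame('wrist'); r=regions_of('wrist','ring'); H=hb(mask_iou_center(np.array(r[0]['region'])))
s=least_squares(lambda p:H-hb(project('wrist',cyl(p[0],p[1],.034,.004,.026),T)),[.467,-.215]); print('ring',r[0]['score'],s.x,np.sqrt(np.mean(s.fun**2)))
t=.963; y=np.array([-np.sin(t),np.cos(t),0])
delta([.459,.259,.23],frame([0,0,-1],-y)); delta([.459,.259,.23],frame([0,0,-1],y))
```

```text
ring 0.74 [ 0.4655 -0.216 ] 0.7092190299625314
q [ 0.0712  0.3985  0.3417  2.1194 -0.2177  0.6478 -0.76  ] tcp [ 0.4694 -0.2162  0.1934]
shift cm [ 10.7459 -46.2917  -3.7969]
twist [ 0.0069 -0.0048 -0.7136]
q [ 0.0712  0.3985  0.3417  2.1194 -0.2177  0.6478 -0.76  ] tcp [ 0.4694 -0.2162  0.1934]
shift cm [ 10.7459 -46.2917  -3.7969]
twist [-0.0061 -0.0087  2.428 ]
```

Request:
move_arm(xyz=[[2, -3, -3.8], [4.5, -8, -3.8], [6.5, -13, -3.8], [8.5, -18, -3.8], [10, -23, -3.8], [11, -28, -3.8], [11.5, -33, -3.8], [12, -38, -3.8]], twist=[[0, 0, 0], [0, 0, -0.1], [0, 0, -0.2], [0, 0, -0.3], [0, 0, -0.4], [0, 0, -0.5], [0, 0, -0.6], [0, 0, -0.713]], claw=[0.9, 0.9, 0.9, 0.9, 0.7, 0.6, 0.6, 0.6])

```text
clock: 11.2
tcp_pos: [0.4939, 0.1625, 0.2307]
tool_rot: [0.003, 0.886, 0.465, 0.003]
contact_force: [1.4, 0.1, 1.4]
width: 0.0579
```

Run:
```python
from goto import *
t=.963; y=np.array([np.sin(t),-np.cos(t),0])
delta([.459,.259,.2],frame([0,0,-1],y))
```

```text
q [-0.5271  0.3376  0.127   2.0625 -0.0538  0.7389 -0.972 ] tcp [0.4939 0.1625 0.2307]
shift cm [ 5.9567 -8.3776  3.0123]
twist [ 0.008  -0.0019  0.0034]
```

Request:
move_arm(xyz=[[2.5, -4, 1], [5, -7, 2], [6, -8.4, 3], [6, -8.4, 3], [6, -8.4, 3]], twist=[[0, 0, 0], [0, 0, 0], [0, 0, 0], [0, 0, 0], [0, 0, 0]], claw=[0.6, 0.6, 0.6, 0.6, 0.6])

```text
clock: 11.7
tcp_pos: [0.4589, 0.2587, 0.2001]
tool_rot: [0.003, 0.885, 0.465, 0.002]
contact_force: [0.6, -0.4, 0.3]
width: 0.0561
```

Run:
```python
from fit import *
from goto import *
T=T_tool(); im=grab_frame('wrist')
hsv=cv2.cvtColor(im,cv2.COLOR_RGB2HSV); m=((hsv[...,0]<8)|(hsv[...,0]>172))&(hsv[...,1]>150)&(hsv[...,2]>40)
c=project('wrist',[.459,.259,.15],T)[0]; yy,xx=np.mgrid[:384,:512]; m&=np.hypot(xx-c[0],yy-c[1])<70
n,l,s,_=cv2.connectedComponentsWithStats(m.astype(np.uint8)); m=l==1+np.argmax(s[1:,4])
Hh=hb(np.argwhere(m)[:,::-1])
def box(x,y,t):
    e=np.array([np.cos(t),np.sin(t)]);n=np.array([-e[1],e[0]])
    return np.array([np.r_[[x,y]+i*.019*e+j*.006*n,z] for i in(1,-1) for j in (1,-1) for z in (.133,.167)])
s=least_squares(lambda p:Hh-hb(project('wrist',box(*p),T)),[.459,.258,.95],x_scale=[.01,.01,.1],loss='soft_l1'); print(s.x,np.sqrt(np.mean(s.fun**2)))
x,y,t=s.x
delta([x,y,.141],frame([0,0,-1],[np.sin(t),-np.cos(t),0]))
for p in project('wrist',box(x,y,t),T): cv2.circle(im,tuple(int(v) for v in p),2,(0,255,0),-1)
cv2.imwrite('pics/w5.png',im[:,:,::-1])
```

```text
[0.4595 0.2587 0.9586] 2.3886150823843435
q [-0.7034  0.3868  0.1068  2.0785 -0.0524  0.6748 -1.1694] tcp [0.4594 0.2581 0.2004]
shift cm [ 0.0424 -0.0771  5.9399]
twist [ 0.0084 -0.0013  0.0065]
```

View pics/w5.png

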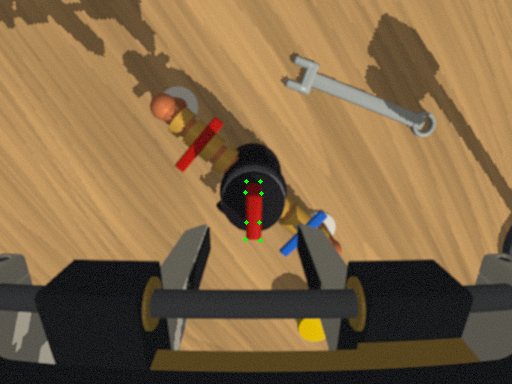

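The handle runs straight along the image column at about 254, midway between the fingers, and the fitted box (green) agrees with it. Next I go down and grip.

Request:
move_arm(xyz=[[0, -0.1, 1.5], [0, -0.1, 4], [0, -0.1, 5.6], [0, -0.1, 6.1], [0, -0.1, 6.1], [0, -0.1, 6.1]], twist=[[0.008, 0, 0.006], [0.008, 0, 0.006], [0.008, 0, 0.006], [0.008, 0, 0.006], [0.008, 0, 0.006], [0.008, 0, 0.006]], claw=[0.6, 0.6, 0.6, 0.6, 0.6, 0.6])

```text
clock: 12.35
tcp_pos: [0.4598, 0.258, 0.1403]
tool_rot: [-0.0, 0.887, 0.461, 0.001]
contact_force: [0.2, 0.4, -0.2]
width: 0.0557
```

Request:
move_arm(xyz=[[0, 0, 0], [0, 0, 0], [0, 0, 0], [0, 0, 0], [0, 0, 0], [0, 0, 0]], twist=[[0, 0, 0], [0, 0, 0], [0, 0, 0], [0, 0, 0], [0, 0, 0], [0, 0, 0]], claw=[0, 0, 0, 0, 0, 0], squeeze=50)

```text
clock: 12.95
tcp_pos: [0.4597, 0.2581, 0.1402]
tool_rot: [-0.0, 0.887, 0.461, 0.001]
contact_force: [-1.6, 0.5, -0.8]
width: 0.0121
```

Request:
move_arm(xyz=[[0, 0, -1], [0, 0, -3], [0, 0, -6], [0, 0, -9], [0, 0, -12], [0, 0, -15], [0, 0, -17], [0, 0, -17]], twist=[[0, 0, 0], [0, 0, 0], [0, 0, 0], [0, 0, 0], [0, 0, 0], [0, 0, 0], [0, 0, 0], [0, 0, 0]], claw=[0, 0, 0, 0, 0, 0, 0, 0])

```text
clock: 13.75
tcp_pos: [0.4602, 0.2582, 0.3132]
tool_rot: [-0.001, 0.887, 0.461, 0.004]
contact_force: [1.2, 0.9, -3.3]
width: 0.0118
```

Run:
```python
from h import *
s=status.read_state(); print(s['tcp_pos'],s['width'],s['clock'],s['joint_positions'])
im={}
for n in ['scene','side']:
    im[n]=grab_frame(n)
    for l in ['lens','camera','insert','sleeve_mid']:
        r=spot_point(n,l); print(n,l,[(px(k['location']),round(k['score'],2)) for k in r[:1]])
a=im['scene'][150:300,240:350]; b=im['side'][110:225,180:260]
cv2.imwrite('pics/c6.png',np.hstack([cv2.resize(a,(432,590),interpolation=cv2.INTER_CUBIC),cv2.resize(b,(365,590)[:2] if 0 else (365,525),interpolation=cv2.INTER_CUBIC) if 0 else cv2.resize(b,(366,590),interpolation=cv2.INTER_CUBIC)])[:,:,::-1])
```

```text
[0.4602 0.2582 0.3132] 0.01178135405389055 13.75 [-0.7174  0.2531  0.1249  1.9434 -0.0388  0.9401 -1.1868]
scene lens [(array([285.184 , 192.8064]), 0.98)]
scene camera [(array([267.2128, 118.0032]), 0.61)]
scene insert [(array([267.9808, 106.5984]), 0.69)]
scene sleeve_mid [(array([299.6224, 281.2032]), 0.6)]
side lens [(array([222.1056, 132.0192]), 0.73)]
side camera [(array([283.2896, 262.3104]), 0.62)]
side insert [(array([283.6992, 258.7008]), 0.93)]
side sleeve_mid [(array([285.4912, 275.7888]), 0.9)]
```

View pics/c6.png

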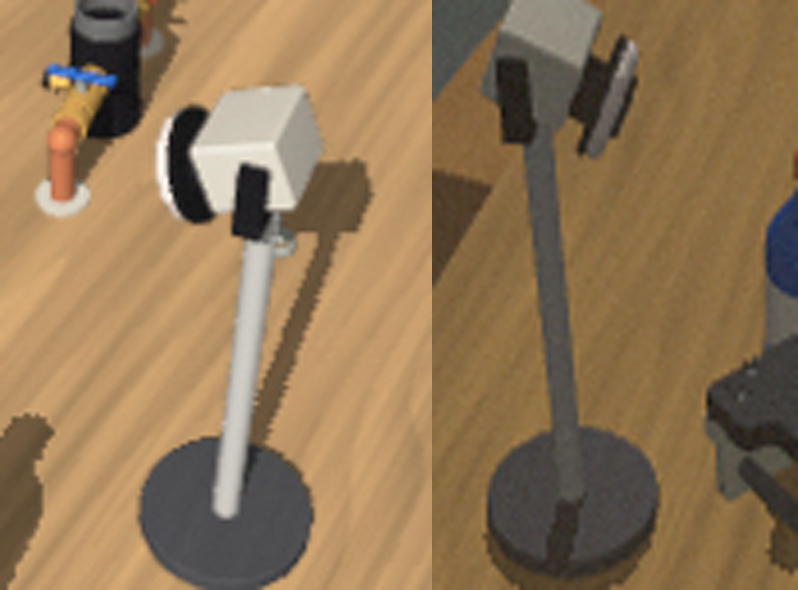

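The crops show the filter mouth now open (insert drawn), with the camera head's lens ring at scene about (285,192) and side about (220,130). I'll find a wrist-camera viewpoint for the lens face.

Run:
```python
from goto import *
p=camera_params('wrist'); print({k:p[k] for k in ('fx','fy','cx','cy','k1')}); M=np.array(p['mount'])
L=np.array([.71,-.09,.30]); th=.52; dh=np.array([-.98,-.17,0]); u=np.array([0,0,1.]); d=np.cos(th)*dh-np.sin(th)*u
best=[]
for tilt in (.5,.7,.85):
  for az in (-.3,0,.3):           # azimuth of tool z horizontally, about -dh
    h=R.from_rotvec([0,0,az]).apply(-dh); z=np.sin(tilt)*h-np.cos(tilt)*u
    lat=np.cross(u,h)
    for roll in np.arange(-3,3.1,.25):
      Rt=R.from_matrix(frame(z,lat))*R.from_rotvec([0,0,roll]); Rm=Rt.as_matrix()
      if True:
        for X in np.arange(.42,.6,.03):
          for Y in (-.25,-.15,-.05,.05,.15):
            for Z in (.28,.34,.40):
              T=np.eye(4);T[:3,:3]=Rm;T[:3,3]=[X,Y,Z]
              uv=project('wrist',L,T)[0]
              if not(40<uv[0]<472 and 30<uv[1]<205): continue
              if abs(uv[0]-256)<70 and uv[1]>100: continue
              C=(T@M)[:3,3]; v=C-L; D=np.linalg.norm(v); ob=np.degrees(np.arccos(v@d/D))
              if (M@np.r_[0,0,0,1]) is None or D<.2: continue
              best.append((ob+60*D,ob,D,tilt,az,roll,X,Y,Z,*uv))
best.sort(); 
for b in best[:12]: print(np.round(b,2))
for t in (.5,.7): print([np.round(b,2).tolist() for b in best if b[3]==t][:2])
```

```text
{'fx': 285.3237551422152, 'fy': 285.3237551422152, 'cx': 253.43705627810868, 'cy': 191.83804687590842, 'k1': -0.07357457412293121}Traceback (most recent call last):
  File "<stdin>", line 16, in <module>
  File "h.py", line 13, in project
    p,V=cam(name,T); X=np.atleast_2d(X); c=X@V[:3,:3].T+V[:3,3]; s=c[:,:2]/c[:,2:]
        ~~~^^^^^^^^
  File "h.py", line 9, in cam
    p=camera_params(name)
ValueError: time passes only in moves, steps and waits
```

```bash
sed -i 's/^def cam(name/_C={}\ndef cam(name/; s/    p=camera_params(name)$/    p=_C.get(name) or _C.setdefault(name,camera_params(name))/' h.py
python3 - <<'E'
from goto import *
p,_=cam('wrist',np.eye(4)); M=np.array(p['mount'])
L=np.array([.71,-.09,.30]); th=.52; dh=np.array([-.98,-.17,0]); u=np.array([0,0,1.]); d=np.cos(th)*dh-np.sin(th)*u
best=[]
for tilt in (.5,.7,.85):
  for az in (-.3,0,.3):
    h=R.from_rotvec([0,0,az]).apply(-dh); z=np.sin(tilt)*h-np.cos(tilt)*u
    lat=np.cross(u,h)
    for roll in np.arange(-3,3.1,.5):
      Rm=(R.from_matrix(frame(z,lat))*R.from_rotvec([0,0,roll])).as_matrix()
      for X in np.arange(.42,.6,.04):
        for Y in (-.25,-.15,-.05,.05,.15):
          for Z in (.28,.34,.40):
              T=np.eye(4);T[:3,:3]=Rm;T[:3,3]=[X,Y,Z]
              uv=project('wrist',L,T)[0]
              if not(40<uv[0]<472 and 30<uv[1]<205): continue
              if abs(uv[0]-256)<70 and uv[1]>100: continue
              C=(T@M)[:3,3]; v=C-L; D=np.linalg.norm(v); ob=np.degrees(np.arccos(v@d/D))
              if D<.2 or (np.linalg.inv(T@M)@np.r_[L,1])[2]<0: continue
              best.append((ob+60*D,ob,D,tilt,az,roll,X,Y,Z,*uv))
best.sort()
for t in (.5,.7,.85):
  for b in [b for b in best if b[3]==t][:4]: print(np.round(b,2), 'toolx',)
E
```

```text
[ 69.5   52.92   0.28   0.5    0.3   -1.     0.54  -0.05   0.28  44.52
 179.4 ] toolx
[ 71.22  56.73   0.24   0.5    0.3   -1.     0.58  -0.05   0.28  73.7
 182.86] toolx
[ 72.02  52.23   0.33   0.5   -0.3   -1.5    0.5   -0.05   0.28  48.59
 197.46] toolx
[ 72.65  55.06   0.29   0.5   -0.3   -1.5    0.54  -0.05   0.28  68.52
 196.02] toolx
[ 64.03  46.71   0.29   0.7    0.3   -1.     0.54  -0.05   0.28  72.15
 165.4 ] toolx
[ 64.13  44.59   0.33   0.7    0.3   -1.     0.5   -0.05   0.28  54.25
 160.29] toolx
[ 64.67  49.52   0.25   0.7    0.3   -1.     0.58  -0.05   0.28  94.18
 171.67] toolx
[ 65.38  46.58   0.31   0.7    0.     1.     0.58  -0.25   0.28 454.11
 152.17] toolx
[ 56.81  38.     0.31   0.85  -0.3    0.5    0.58  -0.25   0.28 469.97
 193.67] toolx
[ 57.97  36.88   0.35   0.85  -0.3    0.5    0.54  -0.25   0.28 460.85
 204.27] toolx
[ 58.81  41.94   0.28   0.85   0.    -1.     0.58  -0.05   0.28 129.09
 198.3 ] toolx
[ 59.34  42.01   0.29   0.85  -0.3    1.     0.58  -0.25   0.28 460.31
  84.3 ] toolx
```

```bash
cat >> goto.py <<'E'
def pose(tilt,az,roll):
    dh=np.array([-.98,-.17,0]);dh/=np.linalg.norm(dh); u=np.array([0,0,1.]); h=R.from_rotvec([0,0,az]).apply(-dh); z=np.sin(tilt)*h-np.cos(tilt)*u
    return (R.from_matrix(frame(z,np.cross(u,h)))*R.from_rotvec([0,0,roll])).as_matrix()
E
python3 - <<'E'
from goto import *
L=np.array([.71,-.09,.30])
for roll in (1,1.25,1.5):
  for P in ([.54,-.18,.33],[.54,-.14,.33],[.5,-.15,.33],[.5,-.18,.33]):
    T=np.eye(4);T[:3,:3]=pose(.7,0,roll);T[:3,3]=P; print(roll,P,project('wrist',L,T)[0])
delta([.5,-.17,.35],pose(0.001,0,1.25))
delta([.5,-.17,.35],pose(0.7,0,1.25))
E
```

```text
1 [0.54, -0.18, 0.33] [370.4183 193.9108]
1 [0.54, -0.14, 0.33] [346.9333 220.1585]
1 [0.5, -0.15, 0.33] [361.2258 222.6074]
1 [0.5, -0.18, 0.33] [377.3651 204.6812]
1.25 [0.54, -0.18, 0.33] [373.4972 165.0288]
1.25 [0.54, -0.14, 0.33] [356.2193 196.9586]
1.25 [0.5, -0.15, 0.33] [372.8715 195.776 ]
1.25 [0.5, -0.18, 0.33] [384.8545 173.8998]
1.5 [0.54, -0.18, 0.33] [368.9486 135.4537]
1.5 [0.54, -0.14, 0.33] [359.5226 171.6297]
1.5 [0.5, -0.15, 0.33] [377.7037 166.142 ]
1.5 [0.5, -0.18, 0.33] [384.3779 141.2374]
q [-0.7171  0.2578  0.1243  1.9465 -0.039   0.9384 -1.1866] tcp [0.4592 0.2577 0.3096]
shift cm [-32.6388  27.9378  -4.053 ]
twist [ 0.0001 -0.0004 -1.1054]
q [-0.7171  0.2578  0.1243  1.9465 -0.039   0.9384 -1.1866] tcp [0.4592 0.2577 0.3096]
shift cm [-32.6388  27.9378  -4.053 ]
twist [-0.7149  0.1685 -1.0583]
```

Request:
move_arm(xyz=[[-2, 3, -2], [-4.5, 7, -4], [-7.5, 11, -4], [-11, 15, -4], [-14.5, 18.5, -4], [-18, 21.5, -4], [-21.5, 24, -4], [-25, 26, -4]], twist=[[0, 0, 0], [0, 0, -0.12], [0, 0, -0.24], [0, 0, -0.36], [0, 0, -0.48], [0, 0, -0.6], [0, 0, -0.72], [0, 0, -0.85]], claw=[0, 0, 0, 0, 0, 0, 0, 0], squeeze=60)

```text
clock: 15.05
tcp_pos: [0.5281, -0.0987, 0.3493]
tool_rot: [0.0, 0.617, 0.787, 0.0]
contact_force: [0.6, -0.6, -2.6]
width: 0.0116
```

Run:
```python
from goto import *
delta([.5,-.15,.33],pose(0.7,0,1.5))
```

```text
q [-0.0526  0.237   0.1667  1.8708 -0.0457  1.0364  0.374 ] tcp [ 0.5281 -0.0987  0.3493]
shift cm [-4.3099 -3.9596  1.9231]
twist [-0.6972 -0.049  -0.0013]
```

Request:
move_arm(xyz=[[-1, -1, 0], [-2, -2, 0.5], [-3, -3, 1], [-4.3, -4, 1.9], [-4.3, -4, 1.9], [-4.3, -4, 1.9], [-4.3, -4, 1.9]], twist=[[-0.14, -0.01, 0], [-0.28, -0.02, 0], [-0.42, -0.03, 0], [-0.56, -0.04, 0], [-0.7, -0.05, 0], [-0.7, -0.05, 0], [-0.7, -0.05, 0]], claw=[0, 0, 0, 0, 0, 0, 0])

```text
clock: 15.75
tcp_pos: [0.5048, -0.1393, 0.3222]
tool_rot: [0.185, 0.584, 0.758, 0.224]
contact_force: [0.7, -0.1, -2.2]
width: 0.0114
```

Run:
```python
from goto import *
T=T_tool(); np.save('Tlook.npy',T); im=grab_frame('wrist'); np.save('look.npy',im); print(T)
for n in ('scene','side'): np.save(f'look_{n}.npy',grab_frame(n))
for l in ('lens','camera','sleeve_mid','insert'): print(l,[(px(r['location']),r['score']) for r in spot_point('wrist',l)[:1]])
print(project('wrist',[.71,-.09,.3],T))
a=im[60:280,200:500]
cv2.imwrite('pics/l7.png',cv2.resize(a,(800,587),interpolation=cv2.INTER_CUBIC)[:,:,::-1])
```

```text
[[-0.2502  0.8026  0.5416  0.5048]
 [ 0.968   0.2184  0.1236 -0.1393]
 [-0.0191  0.5552 -0.8315  0.3222]
 [ 0.      0.      0.      1.    ]]
lens [(array([403.9168, 184.896 ]), 0.82)]
camera [(array([272.1792, 148.6848]), 0.79)]
sleeve_mid [(array([250.5216, 202.2144]), 0.71)]
insert [(array([255.1808, 229.2864]), 0.82)]
[[399.1597 185.2087]]
```

View pics/l7.png

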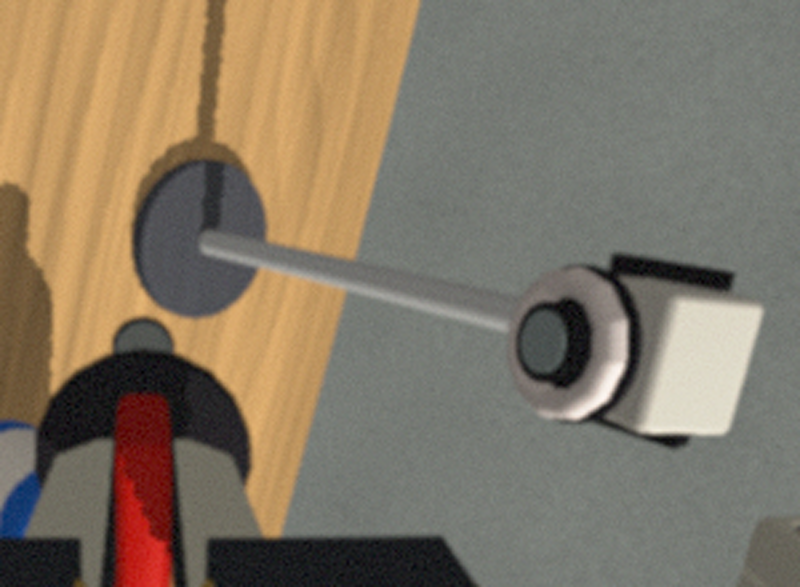

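The look picture shows the lens face at about (404,188), ring light centred (414,189), column base (277,150), foot (275,149), and the insert hanging straight in the fingers at (253,190). I fit the camera's position, heading and tilt to these.

```bash
cat > camfit.py <<'E'
from fit import *
T=np.load('Tlook.npy')
cr=lambda P:np.array(P,float)/2.667+[200,60]
ring=cr([(511,343),(520,305),(545,276),(577,266),(612,283),(630,315),(632,345),(622,385),(600,410),(565,420),(535,405),(517,375)])
foot=cr([(133,225),(150,180),(200,158),(245,175),(265,225),(255,270),(230,303),(195,317),(160,303),(140,265)])
glass=cr([(545,341)])[0]
def frames(p):
    x,y,psi,th=p[:4]; f=np.array([np.cos(psi),np.sin(psi),0]); u=np.array([0,0,1.])
    d=np.cos(th)*f-np.sin(th)*u; z=np.sin(th)*f+np.cos(th)*u
    return d,z,np.cross(z,-d),np.array([x,y,.33])+.06*d
def dist(pts,H):
    poly=cv2.convexHull(H.astype(np.float32)); return np.array([cv2.pointPolygonTest(poly,(float(a),float(b)),True) for a,b in pts])
def res(p,wf=1.):
    d,z,l,L=frames(p); r,s=p[4:6]; e=[]
    e+=[2*(project('wrist',L,T)[0]-glass)]
    C=L-s*d; e+=[dist(ring,project('wrist',np.array([C+r*(np.cos(t)*z+np.sin(t)*l) for t in a]),T))]
    e+=[dist(foot,project('wrist',cyl(p[0],p[1],.06,0,.008),T))]
    if wf: e+=[wf*(project('scene',L)[0]-[284.2,193.3]), .7*wf*(project('side',L)[0]-[220.7,131.5]), .7*wf*(project('scene',[p[0],p[1],.0])[0]-[296.5,280.5]), .7*wf*(project('side',[p[0],p[1],0])[0]-[210.6,208.3])]
    return np.concatenate(e)
if __name__=='__main__':
    for wf in (0.,1.):
        s=least_squares(res,[.76,-.083,3.3,.52,.028,.012],args=(wf,),x_scale=[.01,.01,.1,.1,.01,.01],loss='soft_l1',diff_step=1e-4)
        d,z,l,L=frames(s.x); print(wf,s.x,'rms',np.sqrt(np.mean(s.fun**2)),'lens',L,'focus',L+.15*d); print(np.round(res(s.x,1.),1))
    np.save('cam.npy',s.x)
E
python3 camfit.py
```

```text
0.0 [ 0.7642 -0.0829  3.2954  0.3855  0.0329  0.0107] rms 0.7625771543515943 lens [ 0.7093 -0.0914  0.3074] focus [ 0.5719 -0.1127  0.251 ]
[ 0.8  0.3 -1.  -0.7  0.5  1.   0.4 -0.5 -0.3 -0.5  0.1  0.5  0.2 -0.3
 -0.2 -1.5  0.3  0.  -0.8 -0.5 -0.4 -0.4  0.8  2.2 -0.1 -1.3  0.9 -1.
  0.6  1.1 -0.2  0.2]
1.0 [ 0.7646 -0.0828  3.2979  0.3944  0.0331  0.0109] rms 0.759701806380303 lens [ 0.7099 -0.0914  0.3069] focus [ 0.5731 -0.113   0.2493]
[ 0.4  0.3 -1.2 -0.8  0.5  1.1  0.4 -0.6 -0.4 -0.6  0.2  0.6  0.2 -0.4
 -0.3 -1.6  0.3  0.1 -0.6 -0.4 -0.4 -0.4  0.7  2.1  0.1 -1.   0.7 -0.9
  0.7  1.1 -0.2  0.2]
```

Run:
```python
from camfit import *
p=np.load('cam.npy'); side=np.load('look_side.npy'); sc=np.load('look_scene.npy')
for th in (.35,.4,.45,.5,.55,.6):
    q=p.copy(); f=lambda v:res(np.r_[v[:3],th,v[3:]]); s=least_squares(f,np.delete(p,3),x_scale=[.01,.01,.1,.01,.01],loss='soft_l1',diff_step=1e-4)
    q=np.r_[s.x[:3],th,s.x[3:]]; d,z,l,L=frames(q)
    out=[]
    for n in ('side','scene'):
        C=L-q[5]*d; P=project(n,np.array([C+q[4]*(np.cos(t)*z+np.sin(t)*l) for t in a])); (c,ax,an)=cv2.fitEllipse(P.astype(np.float32)); out+=[np.round(c,1),np.round(ax,1),round(an,1),project(n,L)[0].round(1)]
    print(th,round(s.cost,2),out)
# segment ring light in side: crop upsample for viewing
b=side[108:150,200:240]; c=sc[170:215,270:325]
print(cv2.cvtColor(side[126:132,205:235],cv2.COLOR_RGB2GRAY))
cv2.imwrite('pics/r8.png',np.hstack([cv2.resize(b,(390,410),interpolation=cv2.INTER_NEAREST),cv2.resize(c,(410,410),interpolation=cv2.INTER_NEAREST)])[:,:,::-1])
```

```text
0.35 9.81 [array([219. , 128.3]), array([ 0.1, 24.7]), 19.8, array([222.2, 129.5]), array([287.3, 191. ]), array([12.7, 29.5]), 179.0, array([283.8, 191.1])]
0.4 7.23 [array([217.8, 128.5]), array([ 0.9, 25.5]), 21.9, array([221.6, 130.2]), array([288.7, 192.2]), array([13.7, 30.6]), 176.2, array([284.5, 192.4])]
0.45 12.88 [array([216.6, 128.8]), array([ 1.8, 26.4]), 24.0, array([220.9, 130.9]), array([290.1, 193.3]), array([14.8, 31.7]), 173.4, array([285.3, 193.8])]
0.5 22.42 [array([215.6, 129. ]), array([ 2.8, 27.3]), 26.0, array([220.6, 131.6]), array([291.2, 194.1]), array([15.8, 32.9]), 170.4, array([285.6, 195. ])]
0.55 33.14 [array([214.8, 129.2]), array([ 4. , 28.3]), 28.0, array([220.2, 132.2]), array([292.1, 195. ]), array([16.9, 34.2]), 167.4, array([286. , 196.3])]
0.6 44.68 [array([214. , 129.3]), array([ 5.2, 29.5]), 30.0, array([219.7, 132.8]), array([293. , 195.7]), array([18.2, 35.8]), 164.3, array([286.5, 197.5])]
[[ 80  82  78  81  79  79  77  45  36  36  38  37  37  39  91 102  88  84
   39  51 106  99 101 104 101  98  97 100 102 106]
 [ 82  77  82  86  83  78  61  35  34  35  42  34  45  47  94  96  88  71
   33  83 105  99 100 102 100  96  99  99 106 103]
 [ 82  84  82  81  86  75  45  28  38  37  40  38  39  76 100  91  81  46
   41 106 103 102  99 103  98 100 104 105 103 102]
 [ 79  81  83  84  82  63  41  36  41  36  37  39  51  91  97  89  82  31
   53 102 102  96 101 101 104 107 100 108 104  98]
 [ 81  78  81  81  77  43  33  37  29  43  37  37  74  96  95  89  63  41
   82 101 101 102  96 101 106 102 109 107 104 102]
 [ 82  81  80  78  74  32  35  35  36  33  39  41  90  93  89  80  39  52
  100  98  97  97  96 104 103 106 110 106 101 104]]
```

View pics/r8.png

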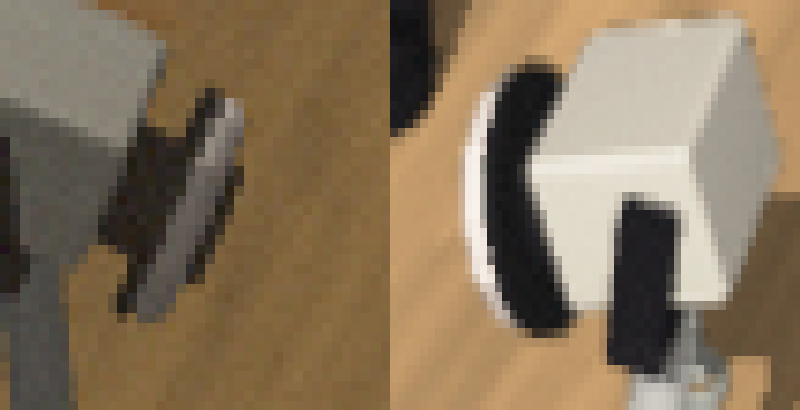

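The side crop shows the ring light leaning about 22° in the image and the barrel front at about (222.4,131). That matches tilt ≈ 0.40–0.41 with a pixel error under 1, so I take 0.41.

```bash
cat > fin.py <<'E'
from camfit import *
from goto import delta
p=np.load('cam.npy'); th=.41
s=least_squares(lambda v:res(np.r_[v[:3],th,v[3:]]),np.delete(p,3),x_scale=[.01,.01,.1,.01,.01],loss='soft_l1',diff_step=1e-4)
q=np.r_[s.x[:3],th,s.x[3:]]; d,z,l,L=frames(q); F=L+.15*d
y=-d; Rg=np.c_[np.cross(y,-z),y,-z]
if __name__=='__main__':
    print(q,'L',L,'F',F); delta(F+.067*z,Rg)
    t=T; print('sleeve px pred',project('wrist',(t@np.r_[0,0,.067,1])[:3],t))
E
python3 fin.py
```

```text
[ 0.7652 -0.0828  3.2999  0.41    0.0335  0.0113] L [ 0.7109 -0.0915  0.3061] F [ 0.575  -0.1132  0.2463]
q [ 0.631   0.1101 -0.2996  2.2767 -0.8436  0.3653  1.3401] tcp [ 0.5058 -0.1389  0.3228]
shift cm [1.0328 3.0771 3.8425]
twist [ 0.1791 -0.0289  0.0936]
sleeve px pred [[253.4833 202.7403]]
```

Request:
move_arm(xyz=[[0.3, 0.8, 1], [0.6, 1.6, 2], [0.9, 2.4, 3], [1.05, 3.1, 3.85], [1.05, 3.1, 3.85], [1.05, 3.1, 3.85]], twist=[[0.06, -0.01, 0.03], [0.12, -0.02, 0.06], [0.18, -0.03, 0.09], [0.18, -0.03, 0.094], [0.18, -0.03, 0.094], [0.18, -0.03, 0.094]], claw=[0, 0, 0, 0, 0, 0])

```text
clock: 16.7
tcp_pos: [0.5492, -0.115, 0.3076]
tool_rot: [0.132, 0.634, 0.746, 0.154]
contact_force: [0.6, -0.1, -2.1]
width: 0.0117
```

Run:
```python
from fin import *
delta(F+.067*z,Rg)
Tn=T_tool(); im={n:grab_frame(n) for n in ('scene','side','wrist')}
for n in im:
    for lab,X in (('lens',L),('sleeve_mid',(Tn@np.r_[0,0,.067,1])[:3]),('insert',(Tn@np.r_[0,0,.015,1])[:3])):
        r=spot_point(n,lab); print(n,lab,'net',[(px(k['location']).round(1),round(k['score'],2)) for k in r[:1]],'pred',project(n,X,Tn)[0].round(1))
def draw(n,A,B,c):
    P=project(n,np.array([A,B]),Tn); P=[tuple(int(round(v)) for v in k) for k in P]; cv2.line(im[n],P[0],P[1],c,1)
cv2.imwrite('pics/raw.png',im['side'])
w=im['wrist'].copy()
cv2.imwrite('pics/f9.png',np.vstack([np.hstack([cv2.resize(im['side'][90:210,180:300],(400,400),interpolation=cv2.INTER_CUBIC),cv2.resize(im['scene'][130:250,220:340],(400,400),interpolation=cv2.INTER_CUBIC)]),cv2.resize(w[100:200,112:512],(800,200))])[:,:,::-1])
print(status.read_state()['clock'],status.read_state()['width'])
```

```text
q [ 0.2763  0.1758 -0.1045  2.1446 -0.2642  0.4483  0.5559] tcp [ 0.5492 -0.115   0.3076]
shift cm [-0.2172 -0.0867 -0.0472]
twist [-0.0014 -0.0008  0.0041]
scene lens net [(array([282.6, 192.5]), 0.66)] pred [284.7 192.7]
scene sleeve_mid net [(array([228.4, 193.7]), 0.84)] pred [230.6 196.3]
scene insert net [(array([223.9, 176.2]), 0.86)] pred [221.7 178.9]
side lens net [(array([220.1, 132.5]), 0.82)] pred [221.4 130.4]
side sleeve_mid net [(array([276.4, 156. ]), 0.81)] pred [272.1 153.1]
side insert net [(array([282.4, 138.6]), 0.75)] pred [280.7 139.2]
wrist lens net [(array([419., 204.]), 0.58)] pred [421.4 205.7]
wrist sleeve_mid net [(array([252.6, 203.6]), 0.65)] pred [253.5 202.7]
wrist insert net [(array([254.3, 230.9]), 0.89)] pred [253.4 227.3]
17.3 0.011618126258733976
```

View pics/f9.png

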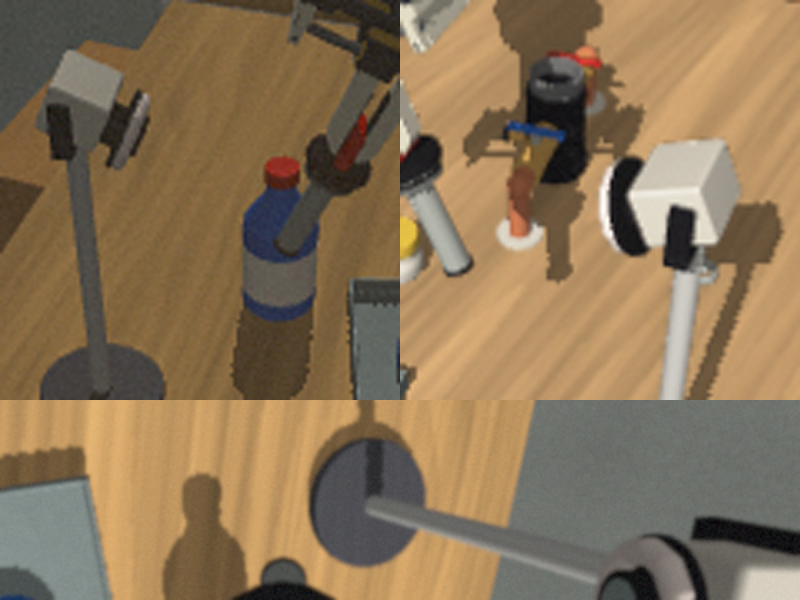

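The pictures show the sleeve in front of the lens: side tip about (267,163), scene tip about (240,211). The wrench and camera are untouched. I check the sleeve's pose against the silhouette prediction.

```bash
python3 - <<'E'
from fin import *
Tn=T_tool(); o=Tn[:3,3]; A=Tn[:3,:3]
im={n:grab_frame(n) for n in ('scene','side')}
def sl(n,z0,z1,M=A,o=o): 
    P=project(n,np.array([o+M@[.011*np.cos(t),.011*np.sin(t),zz] for t in a for zz in (z0,z1)]),Tn); return cv2.convexHull(P.astype(np.float32)).reshape(-1,2)
out=[]
for n,(r0,c0) in (('side',(125,245)),('scene',(165,205))):
    k=10; cr=cv2.resize(im[n][r0:r0+50,c0:c0+40],None,fx=k,fy=k,interpolation=cv2.INTER_CUBIC)
    for col,(z0,z1) in (((0,255,0),(.027,.109)),):
        h=sl(n,z0,z1); cv2.polylines(cr,[np.int32((h-[c0,r0]+.5)*k)],True,col,1)
    h=cv2.convexHull(project(n,np.array([o+A@[.0275*np.cos(t),.0275*np.sin(t),zz] for t in a for zz in (.007,.015)]),Tn).astype(np.float32)).reshape(-1,2)
    cv2.polylines(cr,[np.int32((h-[c0,r0]+.5)*k)],True,(255,255,0),1)
    out.append(cr)
cv2.imwrite('pics/g10.png',np.hstack(out)[:,:,::-1])
E
python3 - <<'E'
from fin import *
Tn=T_tool(); o=Tn[:3,3]; A=Tn[:3,:3]
def hull(n,r,z0,z1): return cv2.convexHull(project(n,np.array([o+A@[r*np.cos(t),r*np.sin(t),zz] for t in a for zz in (z0,z1)]),Tn).astype(np.float32))
for n in ('side','scene','wrist'):
    grab_frame(n); rr=regions_of(n,'insert'); m=np.array(rr[0]['region']).astype(np.uint8)
    P=np.zeros((384,512),np.uint8)
    for r,z0,z1 in ((.011,.027,.109),(.022,.015,.027),(.0275,.007,.015)): cv2.fillConvexPoly(P,np.int32(np.round(hull(n,r,z0,z1))),1)
    print(n,rr[0]['score'],'IoU',(m&P).sum()/(m|P).sum(),m.sum(),P.sum())
    c=project(n,np.array([o+A[:,2]*.03,o+A[:,2]*.109]),Tn); e=(c[1]-c[0])/np.linalg.norm(c[1]-c[0]); nn=np.array([-e[1],e[0]])
    for k,M in (('meas',m),('pred',P)):
        q=np.argwhere(M)[:,::-1]-c[0]; s=q@e; v=q@nn
        row=[]
        for b in np.arange(0,np.linalg.norm(c[1]-c[0])-2,4):
            w=(s>=b)&(s<b+4)&(abs(v)<14); row.append((round(v[w].mean(),1),w.sum()) if w.any() else None)
        print(k,'axis px dir',e.round(2),'tip s',s[abs(v)<8].max().round(1),row)
E
```

```text
side 0.82 IoU 0.7761467889908257 455 513
meas axis px dir [-0.53  0.85] tip s 26.0 [(np.float64(0.5), np.int64(53)), (np.float64(0.6), np.int64(35)), (np.float64(0.4), np.int64(33)), (np.float64(0.5), np.int64(33)), (np.float64(0.5), np.int64(30)), (np.float64(1.0), np.int64(31))]
pred axis px dir [-0.53  0.85] tip s 26.5 [(np.float64(0.1), np.int64(57)), (np.float64(-0.1), np.int64(36)), (np.float64(-0.1), np.int64(37)), (np.float64(0.0), np.int64(35)), (np.float64(-0.0), np.int64(34)), (np.float64(-0.0), np.int64(33))]
scene 0.62 IoU 0.762962962962963 559 631
meas axis px dir [0.45 0.89] tip s 30.2 [(np.float64(-0.3), np.int64(49)), (np.float64(-0.3), np.int64(36)), (np.float64(-0.5), np.int64(37)), (np.float64(-0.4), np.int64(38)), (np.float64(-0.5), np.int64(36)), (np.float64(-0.5), np.int64(34)), (np.float64(-0.6), np.int64(32))]
pred axis px dir [0.45 0.89] tip s 31.5 [(np.float64(0.0), np.int64(58)), (np.float64(-0.2), np.int64(41)), (np.float64(-0.1), np.int64(42)), (np.float64(-0.2), np.int64(40)), (np.float64(-0.2), np.int64(40)), (np.float64(-0.2), np.int64(39)), (np.float64(-0.1), np.int64(40))]
wrist 0.78 IoU 0.6026854880358065 3845 5465
meas axis px dir [ 0. -1.] tip s 40.0 [(np.float64(0.0), np.int64(112)), (np.float64(0.0), np.int64(112)), (np.float64(0.0), np.int64(112)), (np.float64(0.0), np.int64(112)), (np.float64(0.0), np.int64(112)), (np.float64(0.0), np.int64(112)), (np.float64(-0.0), np.int64(110))]
pred axis px dir [ 0. -1.] tip s 41.0 [(np.float64(0.0), np.int64(112)), (np.float64(0.0), np.int64(112)), (np.float64(0.0), np.int64(112)), (np.float64(0.0), np.int64(112)), (np.float64(0.0), np.int64(112)), (np.float64(0.0), np.int64(112)), (np.float64(-0.0), np.int64(112))]
```

Run:
```python
from fin import *
Tn=T_tool(); im=grab_frame('wrist'); np.save('look2.npy',im)
g=cv2.cvtColor(im,cv2.COLOR_RGB2HSV)
for th in (.36,.41,.46,.52):
    s=least_squares(lambda v:res(np.r_[v[:3],th,v[3:]]),np.delete(p,3),x_scale=[.01,.01,.1,.01,.01],loss='soft_l1',diff_step=1e-4)
    qq=np.r_[s.x[:3],th,s.x[3:]]; dd,zz,ll,LL=frames(qq); C=LL-qq[5]*dd
    ex=lambda c,r:project('wrist',np.array([c+r*(np.cos(t)*zz+np.sin(t)*ll) for t in a]),Tn)
    P=ex(C,qq[4]); B=ex(LL,.017)
    print(th,'ring box',P.min(0).round(1),P.max(0).round(1),'glass c',project('wrist',LL,Tn)[0].round(1),'barrel box',B.min(0).round(1),B.max(0).round(1))
V=g[...,2]; 
for r in (175,190,198,206,214,225,235): print(r,V[r,398:482:2])
print('col'); 
for c in (410,416,422,428,434,440,448): print(c,V[160:256:2,c])
```

```text
0.36 ring box [411.9 166.2] [460.5 240. ] glass c [423.4 203.2] barrel box [412.1 183.7] [436.3 222.6]
0.41 ring box [413.7 164.8] [460.2 240.5] glass c [422.2 202.6] barrel box [411.9 183.4] [433.9 221.8]
0.46 ring box [415.6 163.4] [459.8 241. ] glass c [420.8 202. ] barrel box [411.5 183.1] [431.2 221. ]
0.52 ring box [417.8 161.8] [458.9 242.2] glass c [418.6 201.6] barrel box [410.7 183. ] [427.6 220.3]
175 [105 104  99 100 103 100 104 103 105 111 104 109 104 103 105 101 110 104
 108 115 114 119 121 122 128 118  59  24  20  31  89 104 106 101 104 111
 103 108 105 104 106 105]
190 [114 114 118 127 136 147 120  94  35  61  71  71  74  68  32  19  29  17
  15  14  40  90 112 117 123 132 134 132 137 122  38  20  24  66 102 100
  97  99 103  96 106 131]
198 [114 111 116 119 111 106  73  57  80  77  70  76  72  70  69  72  35  23
   0  27  31  20  89 110 118 135 157 190 202 203 148  22  24  26  87  96
 100 101 100 106 132 155]
206 [114 111 113 117 113 106  70  69  76  75  75  72  69  74  76  88  48  11
  28  26  29  34  93 109 122 137 165 191 209 200 117  19  25  29  80  97
 100  97 1
[... 1247 characters left out ...]
88  85  89  67  25  23  28  30  81 111 100 103 102
 104 111 149 136 116 115 107 113 115 116 114 123]
434 [114 116 116  77  99 121 114 111 106 104 101  72  28  15  25  15  27  22
  32   0  17  34  36  28  19  31  22  24  16  21  22  31  85 100 103 110
 138 171 209 223 128 115 115 114 113 119 115 116]
440 [117 117 112  55  98 121 123 118 115 118 115 113 115 105 100  90  78  64
  34  20  28  29  29  34  35  31  56  79  90 108 110 111 118 130 147 174
 202 229 240 153  74 114 119 112 116 118 115 113]
448 [117 120 114 102  48  13  33  88 130 133 135 136 132 133 133 132 128 124
 134 135 142 136 137 137 142 137 141 151 186 200 217 230 244 251 251 250
 235 100  20  54 112 119 118 112 114 113 118 122]
```

Run:
```python
from fin import *
Tn=T_tool()
def r2(v,th):
    qq=np.r_[v[:3],th,v[3:]]; dd,zz,ll,LL=frames(qq); C=LL-qq[5]*dd
    P=project('wrist',np.array([C+qq[4]*(np.cos(t)*zz+np.sin(t)*ll) for t in a]),Tn)
    return np.r_[res(qq),2*(project('wrist',LL,Tn)[0]-[420.2,202]),P[:,0].max()-459,P[:,1].max()-240,P[:,1].min()-165.5]
for th in (.38,.40,.42,.44,.46,.48):
    s=least_squares(r2,np.delete(p,3),args=(th,),x_scale=[.01,.01,.1,.01,.01],loss='soft_l1',diff_step=1e-4)
    qq=np.r_[s.x[:3],th,s.x[3:]]; d,z,l,L=frames(qq); print(th,round(s.cost,2),qq[:3],'L',L,'F',L+.15*d)
    if th==.42:
        y=-d; delta(L+.15*d+.067*z,np.c_[np.cross(y,-z),y,-z])
print(status.read_state()['clock'])
```

```text
0.38 12.36 [ 0.7629 -0.0829  3.2902] L [ 0.7078 -0.0911  0.3077] F [ 0.57   -0.1117  0.2521]
0.4 11.12 [ 0.7638 -0.0829  3.2931] L [ 0.7092 -0.0913  0.3066] F [ 0.5726 -0.1121  0.2482]
0.42 11.55 [ 0.7642 -0.083   3.2962] L [ 0.71   -0.0914  0.3055] F [ 0.5747 -0.1125  0.2444]
q [ 0.2823  0.1757 -0.107   2.1446 -0.2633  0.4478  0.5544] tcp [ 0.5488 -0.1171  0.3078]
shift cm [ 0.0532 -0.1824  0.1618]
twist [-0.0109 -0.0004  0.003 ]
0.44 13.18 [ 0.7645 -0.0831  3.3001] L [ 0.7109 -0.0916  0.3044] F [ 0.5769 -0.1131  0.2406]
0.46 16.07 [ 0.7652 -0.0831  3.3051] L [ 0.7121 -0.0918  0.3034] F [ 0.5795 -0.1137  0.2368]
0.48 20.12 [ 0.7659 -0.0831  3.3107] L [ 0.7134 -0.092   0.3023] F [ 0.5823 -0.1144  0.233 ]
17.75
```

Request:
move_arm(xyz=[[0.05, -0.1, 0.05], [0.05, -0.1, 0.05], [0.05, -0.1, 0.05], [0.05, -0.1, 0.05], [0.05, -0.1, 0.05]], twist=[[-0.003, 0, 0], [-0.003, 0, 0], [-0.003, 0, 0], [-0.003, 0, 0], [-0.003, 0, 0]], claw=[0, 0, 0, 0, 0])

```text
clock: 18.25
tcp_pos: [0.5481, -0.1167, 0.3069]
tool_rot: [0.133, 0.636, 0.744, 0.155]
contact_force: [-0.2, 0.8, -3.3]
width: 0.0116
```

Run:
```python
from h import *
s=status.read_state(); T=T_tool(); m=T[:3,3]+.067*T[:3,2]; L=np.array([.7097,-.0914,.306]); v=m-L
print('mid',m,'dist',np.linalg.norm(v),'dot axis',v@T[:3,2]/np.linalg.norm(v),'tilt',np.arccos(-T[2,2]),s['width'],np.abs(s['joint_vel']).max(),s['clock'])
grab_frame('scene'); r=spot_point('scene','ring'); print([(px(k['location']),k['score'],onz(ray('scene',px(k['location'])),.004)[:2]) for k in r[:1]])
print(order.hand_in())
```

```text
mid [ 0.5746 -0.1126  0.2456] dist 0.14949606968429058 dot axis 0.003984928224889591 tilt 0.41220600932087925 0.011601106738983511 0.0017628447463959652 18.25
[(array([182.8864, 267.1104]), 0.63, array([ 0.4677, -0.2136]))]
the job is handed in; nothing more can be done
None
```

The job is done and handed in at 18.3 s of the 58 s allowed. The blue ring lies flat, right way up, in the tray. The insert is held steady in the gripper in front of the inspection camera, handle uppermost.

**Ring:** After I let go, the fit of a flat ring on the tray floor matched to about 0.7 px, at (0.466, −0.216). A last scene-camera check found it still there.

**Insert:**
- **Position:** By my estimate, the middle of the sleeve is 149.5 mm from the lens, within about 1 to 2 mm of the focus point.
- **Tilt:** The insert leans 0.412 rad, and the sleeve is square to the line from sleeve to lens within 0.004 rad.
- **Grip:** The opening was 11.6 mm on the 12 mm handle, with the arm at rest. The sleeve's outline was within about 1 px of where I expected it, so it had not slipped.

**Disagreements in the checks:**
- **Camera tilt:** My first estimate was 0.52 rad, from triangulating the lens. Closer wrist-camera fits and the side view's ring light gave 0.39 to 0.42, and I used 0.41. It may be off by a few hundredths of a rad.
- **Trained networks:** Their lens and sleeve points differed from my model by up to about 5 px in the last pictures.
- **Last overlay picture:** It could not be viewed because the 12-picture limit was reached, so that check was done numerically.

I made no final check of the bystanders; no contact with them showed in the forces or pictures.

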